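# Clear the water bath's lid and hold it at the vent mark

## Robot

A 6-joint arm with a two-finger parallel gripper is mounted at the origin on the work surface. World frame = base frame: x ahead of the robot, y to its left, z up, the work surface at z = 0. Lengths are in mm, angles in rad, forces in N, time in s.
With the tool pointing down it reaches from about 275 to 1000 mm from the base axis. Payload 8.4 kg.
Tool frame: the origin (TCP) lies between the finger pads; the fingertips stand r.finger_overhang ahead of it and the grasp point (between the pads) is the TCP (r.finger_overhang is the distance from the TCP to the fingertips, in mm); z points along the fingers, y is the line along which they close (so a half turn about z gives the same grasp; the last joint's range is limited). The gripper opens to 85 mm and grips with 20 to 120 N. Pads are 22 mm wide; open, the fingers measure 114 mm over their backs; the gripper's body (76 mm by 85 mm) begins 54 mm behind the grasp point. The pads swing forward as they close: fully open they stand 13 mm farther back than shut.
Start: joints at [1.317, 0.353, 1.633, -0, 1.155, -0.002], TCP at [155.716, 605.294, 250.281] pointing down, gripper open.
Joint ranges: [-2.63, 2.63], [-0.92, 2.1], [0.06, 2.66], [-1.3, 4.44], [0, 2.69], [-3.02, 3.02]. Speed limits (rad/s): [2.22, 2.22, 2.79, 3.14, 3.14, 3.14].

## Interface

Orientations are given as [roll, pitch, yaw] about the fixed x, y, z axes, in that order (R = Rz(yaw) Ry(pitch) Rx(roll)).
In Python, from rig import r, cams, sign_off gives the robot as it stands.
- The arm moves only by the shell command python3 -m crank 'ROWS' [FORCE]. ROWS is JSON, a list of rows, each a list of 7 numbers: the shift along the tool's x, y, z in m, then the turn, a rotation vector about the tool's x, y, z in rad, then the closure, from 0 (fully open) to 1 (shut). In form: [[dx, dy, dz, ax, ay, az, gripper], ...]. A call has 1 to 5 rows; each row is the pose to reach, as a shift and turn from the pose commanded when the call began, along the tool's axes at that moment; what a row does not reach only later rows make up. A row lasts 1/10 s, in which the tool goes at most 50 mm and 8.59 degrees, less where a joint would pass 70% of its speed; a pose out of reach is approached as far as the arm can. A call with a gripper value outside its range is refused whole. The fingers move at their own pace and stop on an object; FORCE is the grip in N (left out, the last holds). Time passes only in rows, so rows that repeat a pose let the fingers close. It gives the time, the measured TCP pose, the force, the opening and the grip force at its end, in the units of the state.
- r.sense(): the state, without advancing time (a new reading comes with each control period).
- cams.grab_frame(name): name is "scene" or "side" or "wrist"; returns a dict with "image" (420x560x3 uint8, red, green, blue), "fx", "fy", "cx", "cy" (pixels), "position" and "orientation" of the camera in the world. Camera axes: x right, y down, z forward; pixel columns grow to the right and rows downward; lengths in mm; the calibration is good to about 2 mm. A picture is of the moment at which its call begins. There is no depth.
- sign_off(): hands the job in; it is judged then, once.
The state is a dict: "clock": time; "qpos": joint angles; "qvel": joint speeds; "joint_efforts": joint torques, N m; "eef_pos": TCP position; "tcp_rot": TCP orientation; "contact_force": force on the tool from outside, world axes, zero at the start; "wrist_torque": the same for the moment, N m; "opening": opening from 0.0 (shut) to 1.0 (fully open); "grasp_force": force on a finger pad.
Only numpy, scipy, OpenCV 4.12 (cv2) and the standard library are available. Lean on these libraries where they do the work, as an engineer would, in place of code of your own. Each camera call takes 0.05 s, during which the arm holds its last target. There are 200 camera calls.

## Task

Marble chips have been spilled on the shut lid of the water bath: wipe all four off the lid into the white tray at its side with the blue scraper block, not with the fingers, and stand the scraper back on its cork mat. Only when the chips are off the lid, lift the lid by its black handle until the stud of its stay (with the black thumb nut) stands at the orange clip on the quadrant, and finish while still holding it there by the handle, so that I can tighten the nut: let go and it falls shut. Leave the clip and everything else on the bench where they are.

Things in the scene. Friction and masses are not known exactly. Their poses are not given: they have to be found in the camera images.
- bath: fixed bench water bath: cream base, steel tank 200 (its x) x 292 (its y) mm, hinged flat steel lid. Origin: centre of its underside, on the bench; x points from its control front to its hinge side, y to the tray's side, z up
- lid_middle (a point): centre of the shut lid's top, at the bath's (0, 0, 155) mm. The lid is a plain slab 8 mm thick, in the bath's frame x -112 to +112 mm, y -160 to +160 mm, overhanging the tank by 14 mm at either side. The chips lie behind the handle, within x -35 to +80, y -40 to +130 mm. Only the handle, the chips and the quadrant stand above it
- lid_hinge (a point): middle of the lid's hinge line, at the bath's (105, 0, 151) mm; the line runs along the bath's y axis
- lid (a joint): angle of the lid in rad: 0 shut and level, grows as its front edge (the handle's side) rises, stop at 1.0. It weighs about 0.8 kg, the hinge is free and it falls shut when let go
- lid_handle: black round grip sleeve of the lid's bow handle, 16 mm thick, 100 mm long between steel posts, parallel to the hinge line (its y axis). Origin: its middle, 42 mm above the lid's top; shut, at the bath's (-85, 0, 197) mm, i.e. 190 mm in front of and 46 mm above the hinge line. It moves with the lid and turns freely about its own axis, so a gripper need not tilt with the lid
- stay_stud (a point): point on the brass stud (8 mm, black thumb nut 17 mm on its outer end) at the lid's right-hand edge (bath -y side), 150 mm from the hinge line, level with it when the lid is shut; it runs in the slot of the quadrant
- index_clip (a joint): where the orange clip sits on the quadrant: the lid angle in rad that it marks (0.45 to 0.80). It sits stiffly and is not to be moved
- index_mark (a point): point in the quadrant's slot at the orange clip (18 mm along the arc, on its outer edge), 150 mm from the hinge line: the stud is here at the marked angle. The quadrant is a fixed aluminium slotted arc, 24 mm wide, 4 mm thick, in the upright plane at the bath's y = -174 mm, rising to about 140 mm above the lid, over the bath's x -57 to +40 mm
- tray: fixed white open tray, 250 (its x) x 165 (its y) x 85 high mm, walls and floor 4 mm, beside the bath on its +y side with its near wall under the lid's overhang, so that what is pushed over the lid's +y edge falls in. Origin: centre of its underside
- mat: fixed cork mat on the bench, 200 (x) x 120 (y) x 4 mm. Origin: centre of its underside
- scraper: blue scraper block, about 0.25 kg, standing on the mat: base 135 (its x) x 56 (its y) x 16 high mm with a steel edge along either long side, and on it a grip rib 100 (x) x 24 (y) mm from 16 to 58 mm above the underside, to be gripped across y. Origin: centre of its underside; z up
- chip0: white marble chip, about 22 x 19 x 12 mm, 13 g, lying loose on the lid. Origin: centre of its underside
- chip1: white marble chip, about 22 x 19 x 12 mm, 13 g, lying loose on the lid. Origin: centre of its underside
- chip2: white marble chip, about 22 x 19 x 12 mm, 13 g, lying loose on the lid. Origin: centre of its underside
- chip3: white marble chip, about 22 x 19 x 12 mm, 13 g, lying loose on the lid. Origin: centre of its underside
- wash_bottle: white wash bottle with a teal band, 68 mm across, 205 high, bystander on the bench. Origin: under its centre
- amber_bottle: brown reagent bottle, 72 mm across, 150 high, bystander on the bench. Origin: under its centre
- red_cap_bottle: white bottle with a red cap, 60 mm across, 150 high, bystander on the bench. Origin: under its centre
- chip_jar: jar of marble chips with a blue cap, 76 mm across, 100 high, bystander on the bench. Origin: under its centre
- flask: conical glass flask, 84 mm across, 120 high, bystander on the bench. Origin: under its centre
- dish: white porcelain dish, 90 mm across, 35 high, bystander on the bench. Origin: under its centre
- beaker: glass beaker, 80 mm across, 100 high, bystander on the 60 mm high white stirrer. Origin: under its centre
There are look-alikes about, which are no part of the job. Of the things shaped like the scraper, the blue one is meant.

How it is judged:
By the outcome, as a careful person would: the job done as asked, in the order asked, and still so for the second after the job is handed in, while the arm keeps its last pose, push and grip.
It also fails if it takes over 58 s, if anything falls off the work surface, if the arm or the gripper's body presses on something with over 40 N, if the wrist force passes 120 N, or if a joint passes its speed limit or range.

## Working session

There is one attempt and no reset: what is moved stays moved. The work goes in short steps, Python scripts to look and compute and a shell command to move; the robot and the scene stay as the last step left them, time stands still between calls to the robot, and variables do not carry over. Pictures are saved under pics/ and viewed, at most 12 in all, crops included, and the job is handed in when it is done.

```bash
ls; mkdir -p pics; python3 - <<'E'
from rig import r,cams
import cv2
print(r.sense(), r.finger_overhang)
for n in ("scene","side"):
    f=cams.grab_frame(n); cv2.imwrite(f"pics/{n}0.png",f["image"][...,::-1]); print(n,{k:v for k,v in f.items() if k!="image"})
E
```

```text
pics
{'clock': 0.0, 'qpos': array([ 1.31659440e+00,  3.53673926e-01,  1.63412625e+00,  1.09266592e-05,
        1.15521406e+00, -2.41066639e-03]), 'qvel': array([ 1.02765725e-03,  2.91187761e-04,  1.34981522e-04,  9.50658491e-04,
        5.10453832e-05, -2.76728981e-04]), 'joint_efforts': array([ 1.80521431e-03, -6.05228519e+01, -3.42083967e+01,  3.30432522e-04,
        8.89875664e-03, -6.81780733e-06]), 'eef_pos': array([155.60188859, 604.85502724, 249.54894513]), 'tcp_rot': array([-3.14017110e+00, -1.34172400e-05,  2.88979696e+00]), 'contact_force': array([ 0.21702411,  0.2421239 , -0.6333059 ]), 'wrist_torque': array([-0.05513928, -0.00852143, -0.07392407]), 'grasp_force': 0.0, 'opening': 1.0003133560463697} 19.0
scene {'fx': 383.20549976898803, 'fy': 383.20549976898803, 'cx': 282.90626962990723, 'cy': 209.8160682462072, 'position': array([1453.15362881,  -29.06160255,  965.39962455]), 'orientation': array([-2.29872518,  0.02140799,  1.50094743])}
side {'fx': 503.0960458475691, 'fy': 503.0960458475691, 'cx': 287.39340044880794, 'cy': 210.65841996331002, 'position': array([-460.97619077,  942.5153104 , 1429.82322132]), 'orientation': array([-2.3465473 ,  0.02024219, -2.34585785])}
```

View pics/scene0.png

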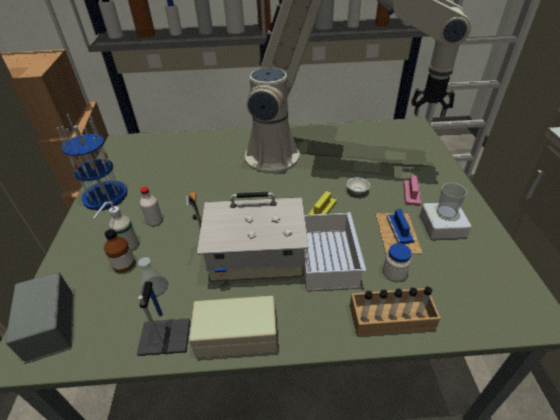

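View pics/side0.png

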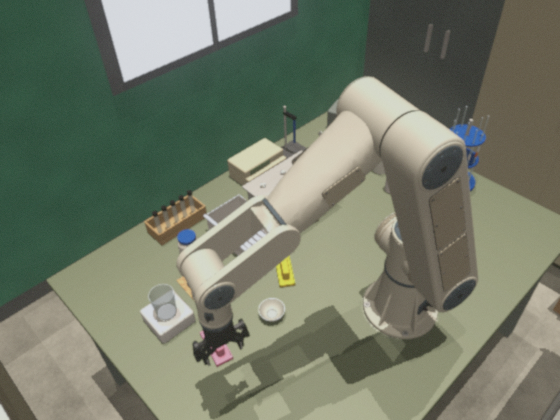

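Candidates for the scraper: blue block on cork mat (400,228), yellow block (322,205), pink block (413,190). The blue one on the mat fits; checking it in a close crop along with the lid.

```bash
python3 - <<'E'
import cv2
i=cv2.imread("pics/scene0.png")[170:300,180:450]
# two stacked crops
c=cv2.resize(i,None,fx=2.96,fy=2.96,interpolation=cv2.INTER_CUBIC)
cv2.imwrite("pics/crop1.png",c); print(c.shape)
E
```

```text
(385, 799, 3)
```

View pics/crop1.png

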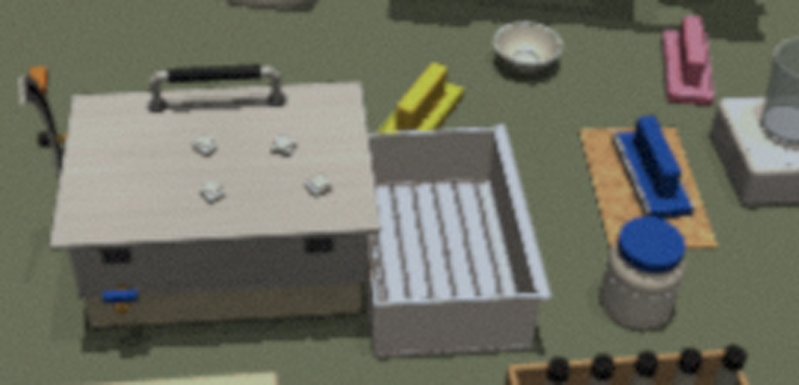

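The crop confirms the blue scraper on the cork mat (rib at about 657,157), four chips on the lid at crop (205,147), (284,147), (212,192), (318,186), and an orange clip near (38,78) on the quadrant.

```bash
cat > h.py <<'E'
import numpy as np, cv2
from scipy.spatial.transform import Rotation as R
from scipy.optimize import least_squares
from rig import r,cams
def K(f): return np.array([[f["fx"],0,f["cx"]],[0,f["fy"],f["cy"]],[0,0,1]])
def rot(f): return R.from_euler("xyz",f["orientation"]).as_matrix()
def back(f,uv,z):
    d=rot(f)@np.linalg.inv(K(f))@np.r_[uv,1]; p=f["position"]; return p+d*(z-p[2])/d[2]
def proj(f,P):
    q=(np.atleast_2d(P)-f["position"])@rot(f)@K(f).T; return q[:,:2]/q[:,2:]
def fit(f,uv,P,x0):   # planar pose x,y,yaw of points P
    g=lambda s:(proj(f,P@R.from_euler("z",s[2]).as_matrix().T+[s[0],s[1],0])-uv).ravel()
    o=least_squares(g,x0,x_scale=[100,100,1]); return o.x,np.abs(o.fun).max()
def snap(n,name=None):
    f=cams.grab_frame(n)
    if name: cv2.imwrite(f"pics/{name}.png",f["image"][...,::-1])
    return f
def delta(pos,rpy):   # shift (m) & rotvec in tool axes from current measured
    s=r.sense(); T=R.from_euler("xyz",s["tcp_rot"])
    print("shift",np.round(T.inv().apply(np.array(pos)-s["eef_pos"])/1000,4),"rv",np.round((T.inv()*R.from_euler("xyz",rpy)).as_rotvec(),4))
E
python3 - <<'E'
from h import *
np.set_printoptions(precision=3,suppress=True)
f=snap("scene"); c=lambda a:np.array(a,float)/2.96+[180,170]
lid=np.array([[-112,-160,155],[-112,160,155],[112,160,155],[112,-160,155]],float)
b,e=fit(f,c([[72,93],[361,84],[379,232],[53,244]]),lid,[600,0,0]);print("bath",b,e)
for k in c([[205,149],[284,149],[212,195],[318,189]]):
    p=back(f,k,159); q=R.from_euler("z",-b[2]).apply(p-[b[0],b[1],0]); print("chip",p,q)
print("mat",[back(f,k,4)[:2] for k in c([[582,128],[676,126],[716,246]])])
print("scr base z20",[back(f,k,20)[:2] for k in c([[614,136],[690,208],[652,216]])])
print("rib top z62",[back(f,k,62)[:2] for k in c([[637,120],[656,118],[678,165],[658,168]])])
P=lambda a:R.from_euler("z",b[2]).apply(a)+[b[0],b[1],0]
print("handle crop",(proj(f,P([[-85,0,197]]))-[180,170])*2.96)
for t in (.45,.55,.65,.8): print(t,(proj(f,P([[105-165*np.cos(t),-174,151+165*np.sin(t)],[105-150*np.cos(t),-174,151+150*np.sin(t)]]))-[180,170])*2.96)
print("handle",P([[-85,0,197]]))
E
```

```text
bath [597.794 -77.773  -0.029] 1.627894280230862
chip [587.935 -89.67  159.   ] [ -9.513 -12.175 159.   ]
chip [595.536  -7.8   159.   ] [ -4.269  69.88  159.   ]
chip [655.591 -82.997 159.   ] [ 57.923  -3.56  159.   ]
chip [656.825  22.752 159.   ] [ 56.116 102.181 159.   ]
mat [array([426.928, 370.279]), array([434.169, 487.442]), array([633.556, 469.343])]
scr base z20 [array([461.872, 398.598]), array([588.372, 451.289]), array([596.711, 404.858])]
rib top z62 [array([481.05 , 414.063]), array([479.666, 437.304]), array([560.06 , 438.049]), array([562.752, 414.24 ])]
handle crop [[215.302  74.155]]
0.45 [[ 42.495  87.702]
 [ 41.873 101.156]]
0.55 [[38.952 81.788]
 [38.632 95.926]]
0.65 [[35.274 77.279]
 [35.276 92.   ]]
0.8 [[29.567 73.371]
 [30.085 88.742]]
handle [[512.829 -75.33  197.   ]]
```

```bash
python3 - <<'E'
from h import *
delta([523,425,230],[np.pi,0,np.pi])
E
```

```text
shift [-0.4006 -0.0828  0.0198] rv [-1.100e-03 -1.000e-04 -2.518e-01]
```

```bash
python3 -m crank '[[-0.045,-0.009,0,0,0,-0.06,0],[-0.09,-0.018,0,0,0,-0.12,0],[-0.135,-0.027,0,0,0,-0.18,0],[-0.18,-0.036,0,0,0,-0.25,0],[-0.225,-0.046,0.005,0,0,-0.25,0]]' && python3 - <<'E'
from h import *
delta([523,425,230],[np.pi,0,np.pi])
E
```

```text
clock: 0.65
eef_pos: [363.8, 504.0, 245.7]
tcp_rot: [3.141, 0.001, -3.141]
contact_force: [0.2, 1.2, 0.3]
opening: 1.0
grasp_force: 0.0
shift [-0.1591 -0.0791  0.0157] rv [0.0009 0.0006 0.0009]
```

```bash
python3 -m crank '[[-0.04,-0.02,0.004,0,0,0,0],[-0.08,-0.04,0.008,0,0,0,0],[-0.12,-0.06,0.012,0,0,0,0],[-0.16,-0.08,0.015,0,0,0,0],[-0.16,-0.08,0.015,0,0,0,0]]' && python3 - <<'E'
from h import *
f=snap("wrist","w1"); print(f["position"],f["orientation"],f["fx"])
E
```

```text
clock: 1.15
eef_pos: [526.1, 421.4, 229.4]
tcp_rot: [-3.14, 0.001, 3.136]
contact_force: [-0.1, -0.6, -0.5]
opening: 0.998
grasp_force: 0.0
[458.21682937 421.31313291 351.33328538] [2.87324630e+00 6.75109898e-05 1.56528548e+00] 320.3131938409127
```

View pics/w1.png

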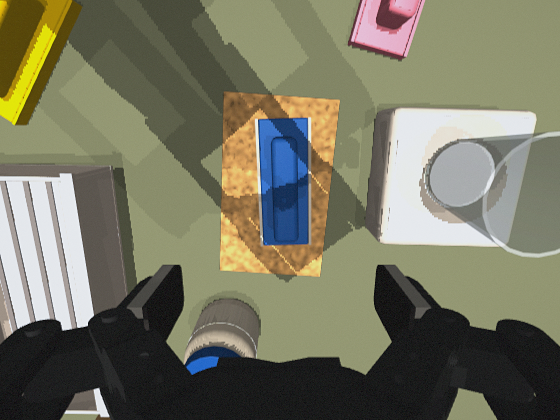

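The wrist picture shows the blue scraper, base corners (258,118), (309,118), (310,244), (262,245), on the mat, rib upright in picture.

```bash
python3 - <<'E'
from h import *
np.set_printoptions(precision=3,suppress=True)
f=snap("wrist")
b=[back(f,k,20) for k in [(258,118),(309,118),(310,244),(262,245)]]; print(b,np.mean(b,0))
m=[back(f,k,4) for k in [(223,92),(340,99),(320,276),(220,270)]]; print(m,np.mean(m,0))
p=np.mean(b,0); delta([p[0],p[1],46],[np.pi,0,np.pi])
print(r.sense()["qpos"])
E
```

```text
[array([446.927, 402.443,  20.   ]), array([447.182, 452.979,  20.   ]), array([579.917, 456.748,  20.   ]), array([580.812, 403.919,  20.   ])] [513.709 429.022  20.   ]
[array([420.969, 366.408,   4.   ]), array([428.291, 485.805,   4.   ]), array([626.315, 471.111,   4.   ]), array([617.95 , 352.884,   4.   ])] [523.381 419.052   4.   ]
shift [0.009 0.005 0.184] rv [-0.001 -0.001 -0.004]
[ 0.679  0.445  1.542  0.     1.156 -0.888]
```

```bash
python3 -m crank '[[0.009,0.006,0.045,0,0,-0.02,0],[0.009,0.006,0.09,0,0,-0.02,0],[0.009,0.006,0.135,0,0,-0.02,0],[0.009,0.006,0.17,0,0,-0.02,0],[0.009,0.006,0.184,0,0,-0.02,0]]' && python3 -m crank '[[0,0,0,0,0,0,1],[0,0,0,0,0,0,1],[0,0,0,0,0,0,1],[0,0,0,0,0,0,1],[0,0,0,0,0,0,1]]' 60
```

```text
clock: 1.75
eef_pos: [509.7, 429.8, 42.8]
tcp_rot: [-3.138, -0.005, -3.122]
contact_force: [-1.0, -1.4, -0.3]
opening: 1.001
grasp_force: 0.0
clock: 2.25
eef_pos: [514.0, 430.9, 48.4]
tcp_rot: [3.14, 0.002, -3.124]
contact_force: [-0.8, -1.5, 7.9]
opening: 0.269
grasp_force: 60.8
```

```bash
python3 -m crank '[[0,0,-0.02,0,0,0,1],[0,0,-0.06,0,0,0,1],[0,0,-0.105,0,0,0,1],[0,0,-0.15,0,0,0,1],[0,0,-0.19,0,0,0,1]]' && python3 - <<'E'
from h import *
snap("wrist","w2")
delta([619.5,-158.5,236],[np.pi,0,np.pi-.029])
E
```

```text
clock: 2.75
eef_pos: [513.0, 430.3, 239.2]
tcp_rot: [3.141, 0.001, -3.124]
contact_force: [-0.0, 0.4, -2.7]
opening: 0.274
grasp_force: 59.3
shift [-0.0934 -0.5926  0.0074] rv [0.007  0.0081 0.047 ]
```

View pics/w2.png

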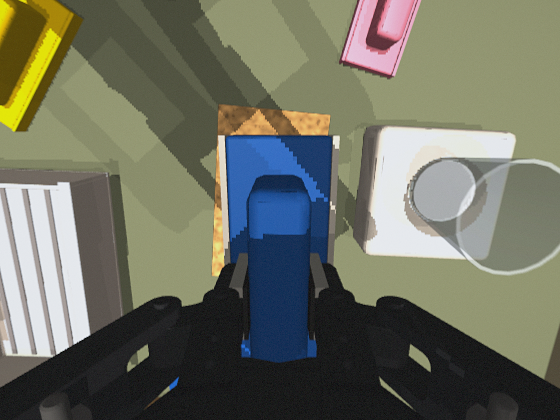

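Scraper is held squarely (base far edge corners at (225,137), (333,137)). Carrying it over the lid.

```bash
python3 - <<'E'
from h import *
f=cv2.imread("pics/w2.png"); g=snap("wrist"); 
for k in [(225,137),(333,137)]: print(back(g,k,211))
print(r.sense()["eef_pos"])
E
python3 -m crank '[[-0.03,-0.02,0,0,0,0.02,1],[-0.06,-0.055,0,0,0,0.04,1],[-0.085,-0.09,0,0,0,0.047,1],[-0.1,-0.135,0,0,0,0.047,1],[-0.106,-0.18,0,0,0,0.047,1]]' && python3 -m crank '[[0,-0.045,0,0,0,0,1],[0,-0.09,0,0,0,0,1],[0,-0.135,0,0,0,0,1],[0,-0.18,0,0,0,0,1],[0,-0.225,0,0,0,0,1]]' && python3 -m crank '[[0,-0.045,0,0,0,0,1],[0,-0.09,0,0,0,0,1],[0,-0.135,0,0,0,0,1],[0,-0.17,0,0,0,0,1],[0,-0.185,0,0,0,0,1]]' && python3 - <<'E'
from h import *
f=snap("scene","s2"); cv2.imwrite("pics/s2c.png",cv2.resize(cv2.imread("pics/s2.png")[150:300,170:370],None,fx=3,fy=3,interpolation=cv2.INTER_CUBIC))
g=snap("wrist","w3")
cv2.imwrite("pics/c3.png",np.vstack([cv2.resize(cv2.imread("pics/s2c.png"),(560,420))[:, :],cv2.imread("pics/w3.png")])[:,:] if 0 else np.hstack([cv2.resize(cv2.imread("pics/s2c.png"),(400,300)),cv2.resize(cv2.imread("pics/w3.png"),(400,300))]))
delta([619.5,-158.5,236],[np.pi,0,np.pi-.029])
E
```

```text
[452.77694415 405.52942084 211.        ]
[451.85144891 457.03195488 211.        ]
[515.52467626 432.42514347 243.82354334]
clock: 3.35
eef_pos: [623.0, 250.5, 235.1]
tcp_rot: [-3.141, -0.001, 3.113]
contact_force: [0.8, 0.3, -3.6]
opening: 0.27
grasp_force: 59.5
clock: 3.85
eef_pos: [614.8, 25.6, 235.5]
tcp_rot: [-3.142, -0.001, 3.113]
contact_force: [0.3, -0.3, -3.2]
opening: 0.271
grasp_force: 59.5
clock: 4.35
eef_pos: [609.5, -160.5, 235.5]
tcp_rot: [-3.141, -0.001, 3.11]
contact_force: [0.0, 0.2, -3.6]
opening: 0.273
grasp_force: 59.5
shift [-0.0097  0.001  -0.0005] rv [ 0.0001 -0.001  -0.0025]
```

View pics/c3.png

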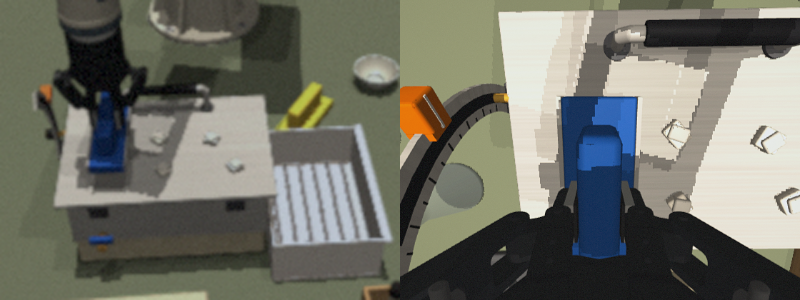

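Over the lid: scraper clear of handle; wrist view shows chips at about (388,186), (517,195), (389,284), (546,280) full-res, lid corner (140,18), clip near (35,157).

```bash
python3 - <<'E'
from h import *
np.set_printoptions(precision=2,suppress=True)
f=snap("wrist"); b=np.array([597.8,-77.8,-.029])
L=lambda p:R.from_euler("z",-b[2]).apply(p-[b[0],b[1],0])
for n,k,z in [("corner",(140,18),155),("post",(305,62),155),("grip l",(344,47),197),("c",(388,188),159),("c",(517,197),159),("c",(389,286),159),("c",(546,282),159)]:
    p=back(f,k,z); print(n,p,L(p))
im=cv2.imread("pics/w3.png"); hsv=cv2.cvtColor(im,cv2.COLOR_BGR2HSV)
m=cv2.inRange(hsv,(5,150,120),(20,255,255)); n,_,st,ce=cv2.connectedComponentsWithStats(m); print([ (s[:5],c) for s,c in zip(st[1:],ce[1:]) if s[4]>30])
E
```

```text
corner [ 480.35 -233.31  155.  ] [-112.89 -158.85  155.  ]
post [ 505.88 -140.95  155.  ] [-90.05 -65.79 155.  ]
grip l [ 507.68 -126.65  197.  ] [-88.66 -51.44 197.  ]
c [580.85 -89.81 159.  ] [-16.59 -12.5  159.  ]
c [589.22  -7.74 159.  ] [-10.61  69.78 159.  ]
c [649.   -85.13 159.  ] [ 51.39  -5.84 159.  ]
c [649.39  21.82 159.  ] [ 48.68 101.08 159.  ]
[(array([   0,  121,   52,   77, 2524], dtype=int32), array([ 19.65, 157.66])), (array([131, 130,  21,  13, 147], dtype=int32), array([140.12, 135.51]))]
```

```bash
python3 -m crank '[[0,0,0.02,0,0,0,1],[0,0,0.032,0,0,0,1],[0,0,0.036,0,0,0,1],[0,0,0.038,0,0,0,1],[0,0,0.038,0,0,0,1]]'
```

```text
clock: 5.0
eef_pos: [610.0, -156.0, 199.3]
tcp_rot: [3.141, -0.001, 3.114]
contact_force: [-5.1, 1.1, 6.3]
opening: 0.27
grasp_force: 60.8
```

```bash
python3 -m crank '[[0,0.02,0,0,0,0,1],[0,0.04,0,0,0,0,1],[0,0.06,0,0,0,0,1],[0,0.08,0,0,0,0,1],[0,0.1,0,0,0,0,1]]' && python3 -m crank '[[0,0.02,0,0,0,0,1],[0,0.04,0,0,0,0,1],[0,0.055,0,0,0,0,1],[0,0.07,0,0,0,0,1],[0,0.085,0,0,0,0,1]]' && python3 -m crank '[[0,0.012,0,0,0,0,1],[0,0.024,0,0,0,0,1],[0,0.036,0,0,0,0,1],[0,0.048,0,0,0,0,1],[0,0.048,0,0,0,0,1]]' && python3 - <<'E'
from h import *
snap("scene","s3"); snap("wrist","w4")
a=cv2.resize(cv2.imread("pics/s3.png")[150:300,170:370],(400,300),interpolation=cv2.INTER_CUBIC)
cv2.imwrite("pics/c4.png",np.hstack([a,cv2.resize(cv2.imread("pics/w4.png"),(400,300))]))
E
```

```text
clock: 5.5
eef_pos: [614.1, -56.5, 199.4]
tcp_rot: [-3.14, 0.002, 3.114]
contact_force: [0.9, -3.9, 2.2]
opening: 0.276
grasp_force: 60.3
clock: 6.0
eef_pos: [616.4, 27.9, 199.3]
tcp_rot: [-3.14, 0.002, 3.114]
contact_force: [0.4, -5.6, 5.5]
opening: 0.278
grasp_force: 60.8
clock: 6.5
eef_pos: [617.8, 77.3, 199.3]
tcp_rot: [3.141, 0.002, 3.114]
contact_force: [0.1, 1.9, 5.9]
opening: 0.271
grasp_force: 60.7
```

View pics/c4.png

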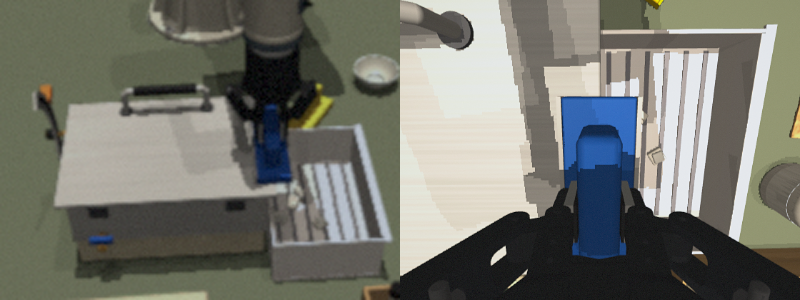

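```bash
python3 -m crank '[[0,0,-0.02,0,0,0,1],[0,0,-0.04,0,0,0,1],[0.01,0.03,-0.045,0,0,0,1],[0.02,0.075,-0.045,0,0,-0.01,1],[0.03,0.12,-0.045,0,0,-0.02,1]]' && python3 - <<'E'
from h import *
snap("scene","s4"); 
delta([516,426,200],[np.pi,0,np.pi-.02])
E
python3 -m crank '[[0.015,0.045,0,0,0,0,1],[0.03,0.09,0,0,0,0,1],[0.045,0.135,0,0,0,0,1],[0.06,0.18,0,0,0,0,1],[0.065,0.21,0,0,0,0,1]]' && python3 - <<'E'
from h import *
snap("wrist","w5"); 
delta([516,426,49],[np.pi,0,np.pi-.02])
E
```

```text
clock: 7.1
eef_pos: [589.9, 197.8, 243.3]
tcp_rot: [3.141, -0.0, 3.132]
contact_force: [-0.3, -0.5, -2.7]
opening: 0.277
grasp_force: 59.7
shift [0.0737 0.2207 0.0443] rv [ 0.0047 -0.0014  0.0134]
clock: 7.65
eef_pos: [525.0, 410.1, 242.8]
tcp_rot: [3.141, -0.002, 3.135]
contact_force: [0.4, -0.5, -3.0]
opening: 0.273
grasp_force: 60.6
shift [0.0087 0.0115 0.1939] rv [ 0.0033 -0.0012  0.0145]
```

```bash
python3 -m crank '[[0.009,0.015,0.04,0,0,0,1],[0.009,0.015,0.085,0,0,0,1],[0.009,0.015,0.13,0,0,0,1],[0.009,0.015,0.17,0,0,0,1],[0.009,0.015,0.185,0,0,0,1]]' && python3 -m crank '[[0,0,0.004,0,0,0,1],[0,0,0.008,0,0,0,1],[0,0,0.01,0,0,0,1],[0,0,0.011,0,0,0,1]]'
```

```text
clock: 8.2
eef_pos: [515.8, 420.2, 53.6]
tcp_rot: [-3.137, -0.006, 3.133]
contact_force: [-0.1, 0.2, -2.4]
opening: 0.275
grasp_force: 60.6
clock: 8.6
eef_pos: [519.6, 422.6, 49.0]
tcp_rot: [3.14, 0.002, 3.133]
contact_force: [0.0, 0.1, -2.8]
opening: 0.272
grasp_force: 60.6
```

```bash
python3 -m crank '[[0,0,0.001,0,0,0,1],[0,0,0.002,0,0,0,1],[0,0,0.002,0,0,0,1]]'
```

```text
clock: 8.9
eef_pos: [519.4, 422.6, 48.4]
tcp_rot: [3.14, 0.002, 3.133]
contact_force: [-5.3, -3.4, 14.3]
opening: 0.272
grasp_force: 63.2
```

Contact. Release, rise, and look.

```bash
python3 -m crank '[[0,0,-0.001,0,0,0,0],[0,0,-0.001,0,0,0,0],[0,0,-0.001,0,0,0,0],[0,0,-0.02,0,0,0,0],[0,0,-0.06,0,0,0,0]]' && python3 -m crank '[[0,0,-0.045,0,0,0,0],[0,0,-0.09,0,0,0,0],[0,0,-0.13,0,0,0,0],[0,0,-0.17,0,0,0,0],[0,0,-0.19,0,0,0,0]]' && python3 - <<'E'
from h import *
snap("scene","s5"); snap("wrist","w6")
a=cv2.resize(cv2.imread("pics/s5.png")[160:300,180:450],(800,415),interpolation=cv2.INTER_CUBIC)
b=cv2.resize(cv2.imread("pics/w6.png")[50:330],(368,184))
cv2.imwrite("pics/c5.png",np.vstack([a,np.hstack([b,np.zeros((184,432,3),np.uint8)])]))
print(r.sense()["qpos"]); h=np.array([512.8,-75.3])
delta([512.8,-75.3,300],[np.pi,0,np.pi/2-.029]); delta([512.8,-75.3,300],[np.pi,0,-np.pi/2-.029])
E
```

```text
clock: 9.4
eef_pos: [516.8, 420.4, 102.6]
tcp_rot: [-3.138, -0.005, 3.133]
contact_force: [1.1, 0.9, -0.4]
opening: 1.0
grasp_force: 0.0
clock: 9.9
eef_pos: [519.6, 422.6, 299.7]
tcp_rot: [3.138, 0.004, 3.133]
contact_force: [-0.5, 0.1, 0.4]
opening: 0.996
grasp_force: 0.0
[ 6.80630530e-01  3.81693899e-01  1.48094625e+00  1.47457857e-05
  1.27259147e+00 -8.81321711e-01]
shift [ 0.0027 -0.4983 -0.0028] rv [7.1000e-03 6.0000e-04 1.5909e+00]
shift [ 0.0027 -0.4983 -0.0028] rv [-6.0000e-04  7.0000e-03 -1.5506e+00]
```

View pics/c5.png

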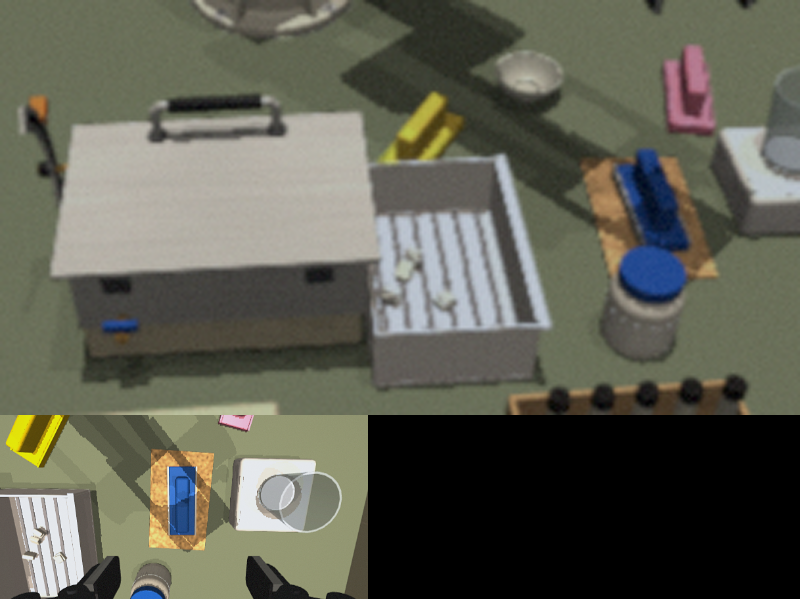

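All four chips lie in the tray (at ~(410,258), (402,270), (388,296), (443,300)), lid bare, scraper standing on its mat. Now to the handle.

```bash
python3 -m crank '[[0,-0.04,0,0,0,0.14,0],[0,-0.085,0,0,0,0.28,0],[0,-0.13,0,0,0,0.42,0],[0.001,-0.175,0,0,0,0.56,0],[0.002,-0.22,0,0,0,0.7,0]]' && python3 - <<'E'
from h import *
delta([512.8,-75.3,280],[np.pi,0,np.pi/2-.029])
E
```

```text
clock: 10.5
eef_pos: [513.7, 200.0, 293.6]
tcp_rot: [-3.14, -0.001, 2.427]
contact_force: [0.3, -1.2, 0.4]
opening: 1.003
grasp_force: 0.0
shift [-0.1797 -0.2086  0.0138] rv [-0.0022  0.      0.8856]
```

```bash
python3 -m crank '[[-0.03,-0.035,0.003,0,0,0.14,0],[-0.06,-0.07,0.005,0,0,0.28,0],[-0.09,-0.105,0.008,0,0,0.42,0],[-0.12,-0.14,0.01,0,0,0.56,0],[-0.15,-0.175,0.013,0,0,0.7,0]]' && python3 - <<'E'
from h import *
delta([512.8,-75.3,280],[np.pi,0,np.pi/2-.029])
E
```

```text
clock: 11.0
eef_pos: [513.7, -30.3, 280.9]
tcp_rot: [-3.14, -0.0, 1.727]
contact_force: [0.2, -0.4, 0.3]
opening: 0.998
grasp_force: 0.0
shift [-0.0443 -0.0079  0.0009] rv [-0.0015 -0.0002  0.1853]
```

```bash
python3 -m crank '[[-0.03,-0.005,0,0,0,0.1,0],[-0.044,-0.008,0,0,0,0.186,0],[-0.044,-0.008,0,0,0,0.186,0],[-0.044,-0.008,0,0,0,0.186,0]]' && python3 - <<'E'
from h import *
f=snap("wrist","w7"); print(f["position"])
delta([512.8,-75.3,197],[np.pi,0,np.pi/2-.029])
E
```

```text
clock: 11.4
eef_pos: [513.4, -73.1, 281.2]
tcp_rot: [-3.14, -0.001, 1.548]
contact_force: [-0.4, -0.0, 0.1]
opening: 0.997
grasp_force: 0.0
[514.37641096  -6.68499067 403.32969082]
shift [-0.0027 -0.0006  0.0845] rv [-0.0013 -0.0005  0.0071]
```

View pics/w7.png

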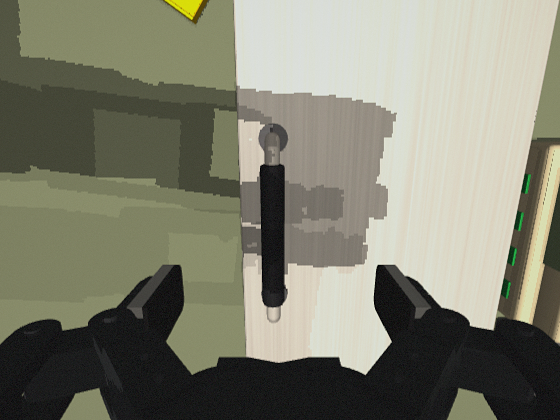

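The wrist view shows the handle grip (column 272, rows 165–300), but not the quadrant. I'll tilt for one side view of the quadrant to read the clip before gripping.

```bash
python3 - <<'E'
from h import *
f=snap("wrist"); print(back(f,(272,232),197), back(f,(272,170),197),back(f,(273,295),197))
E
python3 -m crank '[[-0.011,0.017,-0.01,0,-0.14,0,0],[-0.022,0.034,-0.02,0,-0.28,0,0],[-0.033,0.051,-0.03,0,-0.42,0,0],[-0.044,0.068,-0.04,0,-0.56,0,0],[-0.057,0.087,-0.049,0,-0.7,0,0]]' && python3 -m crank '[[0,0,0,0,0,0,0],[0,0,0,0,0,0,0]]' && python3 - <<'E'
from h import *
f=snap("wrist","w8"); print(f["position"],f["orientation"]); print(r.sense()["qpos"])
E
```

```text
[508.11154701 -74.49091621 197.        ] [509.23863092 -32.5171993  197.        ] [ 507.55257353 -122.03962677  197.        ]
clock: 12.0
eef_pos: [600.9, -130.7, 332.6]
tcp_rot: [3.139, 0.705, 1.549]
contact_force: [0.1, -0.2, -0.1]
opening: 0.997
grasp_force: 0.0
clock: 12.2
eef_pos: [599.2, -130.6, 330.0]
tcp_rot: [-3.138, 0.697, 1.552]
contact_force: [0.1, -0.2, 0.3]
opening: 1.001
grasp_force: 0.0
[ 6.01454115e+02 -4.24167766e-01  3.80175191e+02] [ 2.17726038  0.003693   -0.0211462 ]
[ 0.12342969  0.32359906  1.66446134 -0.7094487   1.34462836  0.37976703]
```

View pics/w8.png

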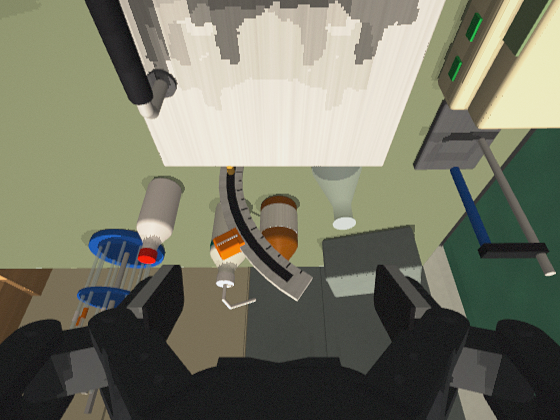

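The side view shows the quadrant from stud (232,170) to its end (300,295) with the orange clip at about (229,244) on the outer edge.

```bash
python3 - <<'E'
from h import *
np.set_printoptions(precision=3,suppress=True)
f=snap("wrist"); im=f["image"]
hsv=cv2.cvtColor(im,cv2.COLOR_RGB2HSV)
m=cv2.inRange(hsv,(8,190,170),(20,255,255)); m[:215]=0; m[275:]=0; m[:,:205]=0; m[:,255:]=0
n,_,st,ce=cv2.connectedComponentsWithStats(m); print([(s,c) for s,c in zip(st[1:],ce[1:]) if s[4]>15])
for bx in (597.8,593.5):
  b=np.array([bx,-77.8]); Rb=R.from_euler("z",-.029)
  def ang(uv,y):
    d=rot(f)@np.linalg.inv(K(f))@np.r_[uv,1]; d=Rb.inv().apply(d); p=Rb.inv().apply(f["position"]-np.r_[b,0])
    q=p+d*(y-p[1])/d[1]; v=q-[105,0,151]; return np.arctan2(v[2],-v[0]),np.hypot(v[0],v[2]),q
  for y in (-172,-166,-160): print(bx,y,[ang(k,y)[:2] for k in [(229,244),(217,246),(241,242),(232,170),(300,295),(235,172)]])
x,y,w,h=200,150,130,160
cv2.imwrite("pics/c8.png",cv2.resize(im[y:y+h,x:x+w,::-1],None,fx=3.7,fy=3.7,interpolation=cv2.INTER_CUBIC))
E
```

```text
[(array([214, 239,  31,  20, 222], dtype=int32), array([229.216, 248.833]))]
597.8 -172 [(np.float64(0.5450952224298391), np.float64(171.22219835320135)), (np.float64(0.5251649897626617), np.float64(181.2526695145653)), (np.float64(0.5677037121565649), np.float64(161.18150621344063)), (np.float64(0.0009844274333700878), np.float64(151.30146595147212)), (np.float64(1.0105297551506538), np.float64(159.91549354095037)), (np.float64(0.019789260832342594), np.float64(147.97155515595318))]
597.8 -166 [(np.float64(0.5650869035521369), np.float64(172.1402625262091)), (np.float64(0.5446339067169025), np.float64(181.85927824290317)), (np.float64(0.5881888441089832), np.float64(162.4179551111315)), (np.float64(0.037859058238816475), np.float64(150.26241045265496)), (np.float64(1.0156188538862605), np.float64(162.08508322098544)), (np.float64(0.0571251759464985), np.float64(147.1169225296074))]
597.8 -160 [(np.float64(0.5848586714526444), np.float64(173.12637994045278)), (np.float64(0.5639661044123624), np.float64(182.53434534794792)), (np.float64(0.6083561221137173), np.float64(163.721515186065
[... 727 characters left out ...]
.float64(178.18265715423814)), (np.float64(0.602772423510618), np.float64(158.8325806504209)), (np.float64(0.03817946455283713), np.float64(145.98676058863052)), (np.float64(1.0383702724656902), np.float64(159.81576415574784)), (np.float64(0.058039641253671975), np.float64(142.8414181919157))]
593.5 -160 [(np.float64(0.5984386033468315), np.float64(169.53703114196585)), (np.float64(0.57640075012364), np.float64(178.90086035510188)), (np.float64(0.6232672144935146), np.float64(160.18450027336976)), (np.float64(0.0766171305985011), np.float64(145.15956599126176)), (np.float64(1.0430874112244042), np.float64(162.00717907271357)), (np.float64(0.0968958721830482), np.float64(142.20229430640242))]
```

View pics/c8.png

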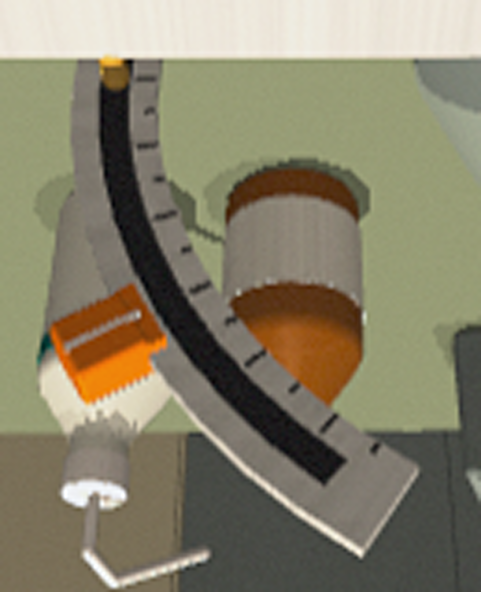

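```bash
python3 - <<'E'
from h import *
np.set_printoptions(precision=3,suppress=True)
f=snap("wrist"); b=np.array([597.8,-77.8]); Rb=R.from_euler("z",-.029)
p=Rb.inv().apply(f["position"]-np.r_[b,0])
def q(c,y):
    uv=np.array(c)/3.7+[200,150]-.36
    d=Rb.inv().apply(rot(f)@np.linalg.inv(K(f))@np.r_[uv,1]); return (p+d*(y-p[1])/d[1])[[0,2]]
O=[(73,130),(90,225),(120,290),(165,360),(240,460),(350,543)]; I=[(162,75),(160,130),(172,190),(205,250),(260,325),(330,400),(405,458)]
T=[(147,78),(149,110),(148,143),(155,178),(165,214),(187,248),(202,288),(231,321),(257,356),(294,389),(329,423),(376,447)]
W=[(67,347),(104,331),(140,316)]
for y in (-172,):
    o=np.array([q(c,y) for c in O]); i=np.array([q(c,y) for c in I])
    s=least_squares(lambda h:np.r_[np.hypot(*(o-h).T)-162,np.hypot(*(i-h).T)-138],[105,151]); h=s.x; print("hinge",h,s.fun)
    a=lambda c,y:(lambda v:(np.arctan2(v[1],-v[0]),np.hypot(*v)))(q(c,y)-h)
    print("ticks",np.array([a(c,y) for c in T]).T)
    for yy in (-172,-168,-166): print("white",yy,np.array([a(c,yy) for c in W]))
E
```

```text
hinge [103.874 151.859] [ 0.421  0.023 -1.014 -1.607  0.919  0.88   0.198  0.948  1.099 -0.772
 -1.55  -0.247  1.073]
ticks [[  0.009   0.093   0.176   0.262   0.347   0.434   0.523   0.607   0.689
    0.777   0.861   0.946]
 [142.352 141.564 142.591 142.552 142.855 141.126 142.795 141.549 142.213
  141.526 142.399 140.517]]
white -172 [[  0.517 178.635]
 [  0.518 169.071]
 [  0.521 159.667]]
white -168 [[  0.53  179.037]
 [  0.532 169.631]
 [  0.536 160.386]]
white -166 [[  0.537 179.249]
 [  0.539 169.924]
 [  0.543 160.759]]
```

```bash
python3 -m crank '[[0.013,-0.018,-0.019,0,0.14,0,0],[0.026,-0.037,-0.038,0,0.28,0,0],[0.04,-0.055,-0.04,0,0.42,0,0],[0.05,-0.073,-0.03,0,0.56,0,0],[0.074,-0.091,0.004,0,0.7,0,0]]' && python3 -m crank '[[0,0,0,0,0,0,0],[0,0,0,0,0,0,0]]' && python3 - <<'E'
from h import *
for i in range(3): delta([509.5,-76,197],[np.pi,0,np.pi/2-.029])
f=snap("wrist","w9")
# dark handle columns
g=cv2.cvtColor(f["image"],cv2.COLOR_RGB2GRAY); 
for row in (180,220,250): print(row,np.flatnonzero(g[row]<45)[[0,-1]] if (g[row]<45).any() else None)
E
```

```text
clock: 12.85
eef_pos: [512.1, -75.8, 285.2]
tcp_rot: [3.129, -0.005, 1.547]
contact_force: [-0.7, -1.2, -0.7]
opening: 0.998
grasp_force: 0.0
clock: 13.05
eef_pos: [509.1, -77.6, 281.0]
tcp_rot: [3.141, 0.001, 1.543]
contact_force: [0.4, -0.3, 0.5]
opening: 0.999
grasp_force: 0.0
shift [0.0016 0.0003 0.084 ] rv [0.0003 0.0008 0.0015]
shift [0.0016 0.0003 0.084 ] rv [0.0003 0.0008 0.0015]
shift [0.0016 0.0003 0.084 ] rv [0.0003 0.0008 0.0015]
180 [266 529]
220 [267 522]
250 [268 549]
```

```bash
python3 -m crank '[[0.001,0,0.025,0,0,0,0],[0.001,0,0.05,0,0,0,0],[0.001,0,0.07,0,0,0,0],[0.001,0,0.083,0,0,0,0],[0.001,0,0.083,0,0,0,0]]' && python3 -m crank '[[0,0,0,0,0,0,1],[0,0,0,0,0,0,1],[0,0,0,0,0,0,1],[0,0,0,0,0,0,1],[0,0,0,0,0,0,1]]' 70 && python3 -m crank '[[0,0,0,0,0,0,1],[0,0,0,0,0,0,1]]'
```

```text
clock: 13.6
eef_pos: [510.0, -74.3, 196.9]
tcp_rot: [-3.14, 0.0, 1.549]
contact_force: [0.0, 0.5, 0.2]
opening: 0.996
grasp_force: 0.0
clock: 14.1
eef_pos: [509.0, -75.2, 197.9]
tcp_rot: [-3.14, 0.0, 1.547]
contact_force: [0.4, 0.2, 18.2]
opening: 0.167
grasp_force: 68.2
clock: 14.3
eef_pos: [509.1, -75.2, 198.0]
tcp_rot: [-3.14, 0.0, 1.547]
contact_force: [-4.7, -0.1, 6.7]
opening: 0.163
grasp_force: 68.1
```

```bash
python3 -m crank '[[0,0.0031,-0.0113,0,0,0,1],[0,0.0069,-0.0224,0,0,0,1],[0,0.0113,-0.0333,0,0,0,1],[0,0.0164,-0.0438,0,0,0,1],[0,0.0221,-0.0541,0,0,0,1]]' && python3 -m crank '[[0,0.0052,-0.0083,0,0,0,1],[0,0.0108,-0.0163,0,0,0,1],[0,0.0168,-0.024,0,0,0,1],[0,0.0219,-0.0299,0,0,0,1],[0,0.0272,-0.0356,0,0,0,1]]' && python3 -m crank '[[0,0,0,0,0,0,1],[0,0,0,0,0,0,1]]' && python3 - <<'E'
from h import *
f=snap("scene","s9")
cv2.imwrite("pics/c9.png",cv2.resize(f["image"][150:270,175:335,::-1],(800,600),interpolation=cv2.INTER_CUBIC))
E
```

```text
clock: 14.8
eef_pos: [531.4, -75.7, 252.7]
tcp_rot: [-3.14, -0.0, 1.547]
contact_force: [-4.3, 0.5, -1.8]
opening: 0.163
grasp_force: 69.2
clock: 15.3
eef_pos: [559.0, -76.2, 288.5]
tcp_rot: [-3.141, -0.0, 1.547]
contact_force: [-5.3, -1.0, -1.5]
opening: 0.158
grasp_force: 69.4
clock: 15.5
eef_pos: [559.0, -76.2, 288.4]
tcp_rot: [-3.141, -0.0, 1.547]
contact_force: [-6.6, 0.2, 2.3]
opening: 0.161
grasp_force: 69.7
```

View pics/c9.png

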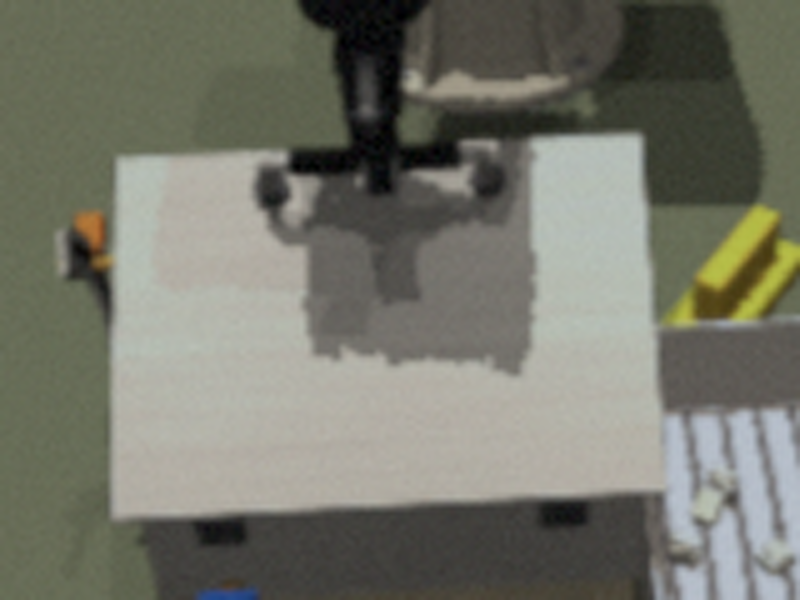

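The lid is raised with stud at (100,262) next to the clip (90,228). Checking numerically against the model.

```bash
python3 - <<'E'
from h import *
np.set_printoptions(precision=2,suppress=True)
f=snap("scene")
def W(b,P): return R.from_euler("z",b[2]).apply(P)+[b[0],b[1],0]
def lid(t,x,y,z=4): u=np.array([-np.cos(t),0,np.sin(t)]);n=np.array([np.sin(t),0,np.cos(t)]); return np.array([105,0,151])+u*(105-x)+n*z+[0,y,0]
px=np.array([[118,155],[642,132],[663,492],[113,518]])/5+[175,150]
g=lambda s:(proj(f,W(s,np.array([lid(s[3],*c) for c in [(-112,-160),(-112,160),(112,160),(112,-160)]])))-px).ravel()
o=least_squares(g,[597,-78,-.03,.53],x_scale=[100,100,1,1]); print(o.x,o.fun)
b=[597.8,-77.8,-.029]; o2=least_squares(lambda t:g(np.r_[b,t]),[.5]); print("theta fixed bath",o2.x)
for t in (.50,.53,.56): print(t,[(proj(f,W(b,lid(t,105-rr,y,0)))[0]-[175,150])*5 for rr,y in ((150,-172),(150,-185),(170,-174))])
hsv=cv2.cvtColor(f["image"],cv2.COLOR_RGB2HSV); m=cv2.inRange(hsv,(5,150,100),(20,255,255)); m[:185]=0;m[205:]=0;m[:,:180]=0;m[:,200:]=0
ys,xs=np.nonzero(m); print(np.c_[(xs-175)*5+2,(ys-150)*5+2].T)
E
```

```text
[594.77 -77.74  -0.03   0.52] [-0.16 -0.02  0.12  0.08  0.99 -0.17 -0.96 -0.2 ]
theta fixed bath [0.53]
0.5 [array([ 96.35, 266.01]), array([ 74.57, 266.94]), array([ 94.07, 235.1 ])]
0.53 [array([ 94.7 , 263.45]), array([ 72.84, 264.39]), array([ 92.21, 232.09])]
0.56 [array([ 93.05, 261.09]), array([ 71.1 , 262.03]), array([ 90.33, 229.29])]
[[ 82  87  92  97  82  87  92  97 102  82  87  92  97 102  82  87  92  97
  102  92  97 102  92  97  92  97]
 [217 217 217 217 222 222 222 222 222 227 227 227 227 227 232 232 232 232
  232 237 237 237 242 242 247 247]]
```

```bash
python3 -c "
from rig import sign_off; print(sign_off())"
```

```text
the job is handed in; nothing more can be done
None
```

The job is handed in: all four chips are in the tray, the scraper is back on its cork mat, and the arm is holding the lid by its handle at about 0.53 rad, where I read the orange clip (good to about 0.01 rad), 15.5 s in.

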